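# Straighten a row of mould inserts with a straightedge

## Robot

A 6-joint arm with a two-finger parallel gripper is mounted at the origin on the work surface. World frame = base frame: x ahead of the robot, y to its left, z up, the work surface at z = 0. Lengths are in m, angles in degrees, forces in N, time in s.
With the tool pointing down it reaches from about 0.4 to 0.825 m from the base axis. Payload 7 kg.
Tool frame: the origin (TCP) lies at the very end of the fingers, on their centre line; the grasp point (between the pads) lies 19 mm behind it; x points along the fingers, y is the direction in which the jaws open and shut, and the axes are right-handed (so a half turn about x gives the same grasp; the last joint's range is limited). The gripper opens to 88 mm and grips with 3 to 60 N. Pads are 19 mm wide; open, the fingers measure 130 mm over their backs; the gripper's body (78 mm by 193 mm) begins 47 mm behind the grasp point.
Start: joints at [-51.79, 20.546, 0.682, 0, -70.136, -16.507], TCP at [0.25, -0.627, 0.227] pointing down, gripper open.
Joint ranges: [-176.03, 176.03], [-82.01, 121.73], [-58.28, 71.71], [-173.87, 95.51], [-174.79, -0.11], [-173.66, 173.66]. Speed limits (degrees/s): [136.94, 136.94, 172.46, 180, 180, 180].

## Interface

Orientations are given as [roll, pitch, yaw] about the fixed x, y, z axes, in that order (R = Rz(yaw) Ry(pitch) Rx(roll)).
In Python, from plant import * gives the robot as it stands. The module is installed in compiled form; this text tells all that it offers.
- The arm moves only by the shell command python3 -m creep 'ROWS' [FORCE]. ROWS is a JSON object of lists of equal length, an entry for each row: "jaw": the closure, from -1 (fully open) to 1 (shut); "translation": the shift along the tool's x, y, z in m, a list of three; "roll": the turn about the tool's x in rad. A call has exactly 10 rows; each row shifts and turns the commanded pose from where the row before left it, along the tool's axes as they then stand; what a row does not reach is not made up. A row lasts 1/10 s, in which the tool goes at most 50 mm and 8.59 degrees, less where a joint would pass 70% of its speed; a pose out of reach is approached as far as the arm can. A call with a gripper value outside its range is refused whole. The fingers move at their own pace and stop on an object; FORCE is the grip in N (left out, the last holds). Time passes only in rows, so rows that do not move let the fingers close, or fill a call up. It gives the time, the measured TCP pose, the force and the opening at its end, in the units of the state.
- get_state(): the state, without advancing time (a new reading comes with each control period).
- capture(name): name is "scene" or "top"; returns a dict with "image" (400x640x3 uint8, red, green, blue), "fovy" (degrees; the focal length in pixels is half the picture's height over the tangent of half this angle, whatever the lens; pixels are square), "cx", "cy" (the principal point, pixels), "pose" (4x4, takes a point from camera to world coordinates). Camera axes: x right, y up, looking along -z (the intrinsics and any distortion apply to the point x, -y, -z); pixel columns grow to the right and rows downward; lengths in m; the calibration is good to about 2 mm. A picture is of the moment at which its call begins. There is no depth.
- close_job(): hands the job in, once; it reports no verdict.
The state is a dict: "time_s": time; "joints": joint angles; "qd": joint speeds; "joint_torque": joint torques, N m; "tcp_pos": TCP position; "eef_rot": TCP orientation; "contact_force": force on the tool from outside, world axes, zero at the start; "moment": the same for the moment, N m; "gripper_width": finger opening in m.
Only numpy, scipy, OpenCV 4.12 (cv2) and the standard library are available. Lean on these libraries where they do the work, as an engineer would, in place of code of your own. Each camera call takes 0.05 s, during which the arm holds its last target.

## Task

Three small steel mould inserts stand in a ragged row on the polishing bench. Use the aluminium straightedge with the black handle to push the row until all three inserts stand with a long side flat against the same long face of the straightedge, in one straight line. Leave the straightedge standing there against the row, and do not touch the inserts with the gripper or the arm.

Things in the scene. Friction and masses are not known exactly. Their poses are not given: they have to be found in the camera images.
- straightedge: aluminium bar 240 mm long (y), 20 thick (x), 26 high, standing between robot and row, with an upright black handle in the middle, 16 mm thick (x), 44 long (y), its top 76 mm above the bench. 0.36 kg, loose. Origin: centre of its underside; long faces at x = +10 and -10 mm, both serve; z up. Pinch the handle across its 16 mm from above, about 55 mm above the bench, to keep the fingers over the inserts.
- insert_a: one of three like mould inserts, in any place of the row: steel block 30 mm deep (x), 40 long (y), 22 high, about 0.17 kg, loose, with a blue-bottomed pocket on top. Origin: centre of its underside; +x points away from the robot, square to its 40 mm faces; z up. Neighbours stand about 70 mm apart. It slides, and turns flush to a flat face pushed some 35 mm on against it.
- insert_b: one of three like mould inserts, in any place of the row: steel block 30 mm deep (x), 40 long (y), 22 high, about 0.17 kg, loose, with a blue-bottomed pocket on top. Origin: centre of its underside; +x points away from the robot, square to its 40 mm faces; z up. Neighbours stand about 70 mm apart. It slides, and turns flush to a flat face pushed some 35 mm on against it.
- insert_c: one of three like mould inserts, in any place of the row: steel block 30 mm deep (x), 40 long (y), 22 high, about 0.17 kg, loose, with a blue-bottomed pocket on top. Origin: centre of its underside; +x points away from the robot, square to its 40 mm faces; z up. Neighbours stand about 70 mm apart. It slides, and turns flush to a flat face pushed some 35 mm on against it.
Not all that is in view belongs to the job. Leave any purple or turquoise look-alike of the insert_b alone.

How it is judged (in metres and radians):
At the end, for the whole second after the job is handed in: The straightedge stands upright on the bench, released and at rest; all three inserts stand upright and at rest on the same side of it, each with its 40 mm face within 10 mm of the straightedge's long face, square to it within 10 degrees, and its centre at least 5 mm inside the bar's ends (height (world z) of each of straightedge, insert_a, insert_b, insert_c below 0.01 m and angle between each of straightedge, insert_a, insert_b, insert_c's own z axis and vertical below 0.1 rad and linear speed of each of straightedge, insert_a, insert_b, insert_c below 0.01 m/s and angle between the x axis of each of insert_a, insert_b, insert_c and the x axis of straightedge, either way round below 0.175 rad and y of insert_a in the frame of straightedge between -0.115 and 0.115 m and y of insert_b in the frame of straightedge between -0.115 and 0.115 m and y of insert_c in the frame of straightedge between -0.115 and 0.115 m and ((x of insert_a in the frame of straightedge between 0.015 and 0.035 m and x of insert_b in the frame of straightedge between 0.015 and 0.035 m and x of insert_c in the frame of straightedge between 0.015 and 0.035 m) or (x of insert_a in the frame of straightedge between -0.035 and -0.015 m and x of insert_b in the frame of straightedge between -0.035 and -0.015 m and x of insert_c in the frame of straightedge between -0.035 and -0.015 m))); the robot touches nothing.
It fails at once if the gripper or the arm touches an insert (contact force between any of the fingers, the arm and insert_a above 0.5 N or contact force between any of the fingers, the arm and insert_b above 0.5 N or contact force between any of the fingers, the arm and insert_c above 0.5 N).
It also fails if it takes over 34 s, if anything falls off the work surface, if the arm or the gripper's body presses on something with over 40 N, if the wrist force passes 120 N, or if a joint passes its speed limit or range.

## Working session

There is one attempt and no reset: what is moved stays moved. The work goes in short steps, Python scripts to look and compute and a shell command to move; the robot and the scene stay as the last step left them, time stands still between calls to the robot, and variables do not carry over. Pictures are saved under pics/ and viewed, and the job is handed in when it is done.

```bash
mkdir -p pics
python3 - <<'E'
from plant import *
import cv2
s=get_state();print(s)
for n in("scene","top"):
    c=capture(n);cv2.imwrite(f"pics/{n}0.png",c["image"][:,:,::-1]);print(n,{k:v for k,v in c.items() if k!="image"})
E
```

```text
{'time_s': 0.0, 'joints': array([-5.17896741e+01,  2.05899216e+01,  6.34238685e-01, -1.96944032e-02,
       -7.01352537e+01, -1.65069908e+01]), 'qd': array([ 0.00278998,  0.08669499,  0.0872607 ,  0.02252365, -0.02297435,
       -0.04315221]), 'joint_torque': array([ 1.22804955e-03, -5.82709301e+01,  2.93069923e+01,  6.99733436e+00,
        7.13152884e-03, -1.55264620e-04]), 'tcp_pos': array([ 0.24941278, -0.62671202,  0.22564464]), 'eef_rot': array([ 95.00069199,  89.90719721, 116.69732018]), 'contact_force': array([-0.4429051 , -0.02189467,  0.49503823]), 'moment': array([0.06012694, 0.01052388, 0.04712077]), 'gripper_width': 0.08770439006194736}
scene {'fovy': 46.10318281746735, 'cx': 317.7347853251523, 'cy': 200.59630254302994, 'pose': array([[-0.21065196, -0.74514682,  0.63275744,  1.04639064],
       [ 0.97746906, -0.15167127,  0.14679939,  0.15179956],
       [-0.01341597,  0.6494244 ,  0.76030781,  0.62373305],
       [ 0.        ,  0.        ,  0.        ,  1.        ]])}
top {'fovy': 46.16019096649036, 'cx': 318.13066949779727, 'cy': 198.5284601250241, 'pose': array([[ 0.01041293,  0.98699618, -0.16040608,  0.46285676],
       [-0.99974248,  0.01351057,  0.01823269,  0.05524729],
       [ 0.02016277,  0.16017492,  0.9868827 ,  0.72658636],
       [ 0.        ,  0.        ,  0.        ,  1.        ]])}
```

View pics/scene0.png

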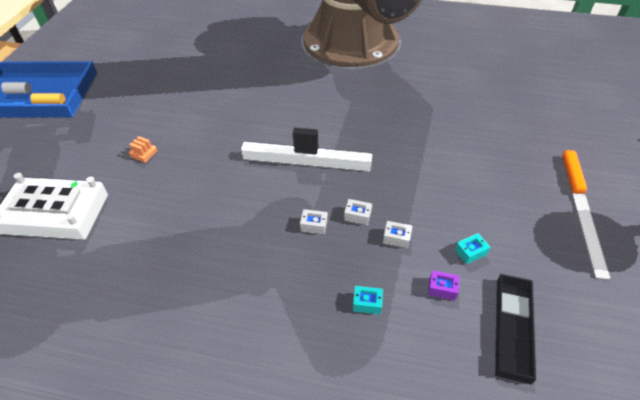

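View pics/top0.png

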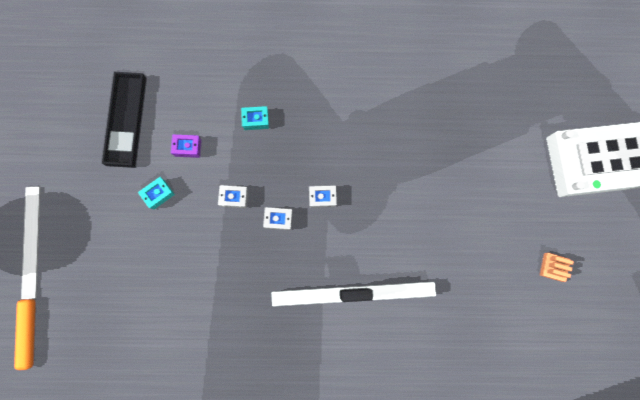

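The three metallic inserts are at top-view pixels (232,196), (278,218) and (322,196). The scene view shows them at (314,221), (358,212) and (398,234). The look-alikes are purple (185,145), turquoise (155,192) and turquoise (255,117), so I leave those alone. The straightedge spans (272,298) to (435,290), with its black handle at (356,295). Next I measure them and enlarge a crop.

```bash
cat > h.py <<'E'
import numpy as np,cv2
def ray(c,u,v):
    f=200/np.tan(np.radians(c["fovy"])/2);d=c["pose"][:3,:3]@np.array([(u-c["cx"])/f,-(v-c["cy"])/f,-1]);return c["pose"][:3,3],d
def onp(c,u,v,z):
    o,d=ray(c,u,v);return o+d*(z-o[2])/d[2]
def proj(c,p):
    f=200/np.tan(np.radians(c["fovy"])/2);q=c["pose"][:3,:3].T@(np.array(p)-c["pose"][:3,3]);return np.array([c["cx"]+f*q[0]/-q[2],c["cy"]-f*q[1]/-q[2]])
def tri(c1,p1,c2,p2):
    o1,d1=ray(c1,*p1);o2,d2=ray(c2,*p2)
    t=np.linalg.lstsq(np.c_[d1,-d2],o2-o1,rcond=None)[0];a=o1+d1*t[0];b=o2+d2*t[1];return (a+b)/2,np.linalg.norm(a-b)
def blobs(c,lo=150,amin=150,amax=6000):
    hsv=cv2.cvtColor(c["image"],cv2.COLOR_RGB2HSV)
    m=((hsv[...,2]>lo)&(hsv[...,1]<60)).astype(np.uint8)
    cs,_=cv2.findContours(m,cv2.RETR_EXTERNAL,cv2.CHAIN_APPROX_NONE)
    return [k for k in cs if amin<cv2.contourArea(k)<amax],m
def rect(c,k,z):
    P=np.array([onp(c,u,v,z)[:2] for u,v in k[:,0]],np.float32)*1000
    return cv2.minAreaRect(P.astype(np.float32))
E
python3 - <<'E'
from plant import *
from h import *
c=capture("top");s=capture("scene")
for lo in(150,190):
  for k in blobs(c,lo)[0]:
    m=k[:,0].mean(0); z=.026 if cv2.boundingRect(k)[2]>100 else .022
    print(lo,m.round(),cv2.contourArea(k),[np.round(x,1) for x in rect(c,k,z)])
hsv=c["image"]; 
# handle: black px in bar region
def dark(c,x0,x1,y0,y1):
    m=(c["image"][y0:y1,x0:x1].max(2)<45).astype(np.uint8)
    cs,_=cv2.findContours(m,0,1);k=max(cs,key=cv2.contourArea);return k+np.array([[x0,y0]])
k=dark(c,325,390,280,310);print("handle",cv2.boundingRect(k),[np.round(x,1) for x in rect(c,k,.076)])
big=np.vstack([cv2.resize(c["image"][90:310,120:440],(800,550),interpolation=cv2.INTER_CUBIC)])
cv2.imwrite("pics/crop0.png",big[:,:,::-1])
for a,b in(((232,196),(398,233)),((278,218),(358,211)),((322,196),(314,220))):print(tri(c,a,s,b))
E
```

```text
150 [353. 293.] 1934.0 [array([433.6, -11.4]), array([ 27.2, 242.4]), np.float64(4.0)]
150 [277. 218.] 539.0 [array([546.9, 103.9]), array([41.8, 32. ]), np.float64(86.5)]
150 [ 30. 243.] 1488.0 [array([507.8, 469. ]), array([167.1,  22.3]), np.float64(4.1)]
150 [322. 195.] 524.5 [array([582.5,  36.2]), array([31.9, 42. ]), np.float64(3.5)]
150 [231. 196.] 549.0 [array([580.3, 173.7]), array([32.3, 43.7]), np.float64(0.8)]
150 [121. 141.] 371.0 [array([663.1, 346.4]), array([34. , 29.4]), np.float64(87.8)]
150 [598. 159.] 5660.0 [array([ 645.8, -395.4]), array([107.4, 154.1]), np.float64(7.3)]
190 [353. 293.] 1747.0 [array([435.9, -10.9]), array([ 21., 241.]), np.float64(4.0)]
190 [277. 218.] 498.0 [array([547. , 103.8]), array([40.8, 30.5]), np.float64(86.3)]
190 [ 30. 242.] 1347.0 [array([507.2, 468.6]), array([165.1,  20.4]), np.float64(4.1)]
190 [322. 195.] 482.5 [array([582.2,  36.3]), array([29.4, 39.7]), np.float64(0.8)]
190 [232. 196.] 497.0 [array([580.4, 173.5]), array([41.1, 31.2]), np.float64(87.7)]
190 [124. 141.] 226.5 [array([663. , 341.4]), array([22.3, 28.5]), np.float64(87.6)]
190 [598. 158.] 5448.5 [array([ 646.6, -395.6]), array([103.6, 153.5]), np.float64(7.3)]
handle (341, 291, 1, 1) [array([441.4,  10.7]), array([0., 0.]), np.float64(0.0)]
(array([0.58066801, 0.17452944, 0.01455333]), np.float64(0.0007106115749427724))
(array([0.54767197, 0.10393871, 0.01352863]), np.float64(0.001841397591174023))
(array([0.5823909 , 0.0366759 , 0.01535315]), np.float64(0.0009661744689939341))
```

```bash
ls pics
```

```text
crop0.png
scene0.png
top0.png
```

View pics/crop0.png

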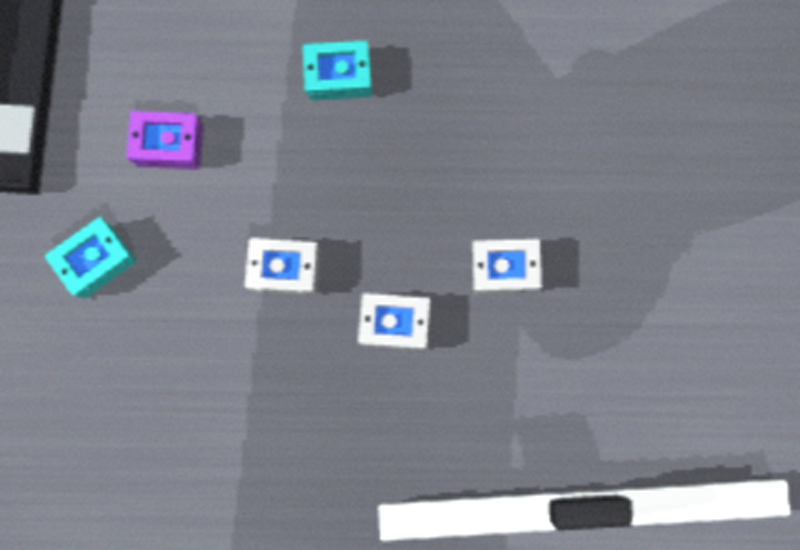

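Crop confirmed: the three white-metal inserts are the job, since only the look-alikes have purple or turquoise bodies. The measured sizes agree: about 40x30 mm for the inserts and 241x21 mm for the bar. Now the tool axes and the handle.

Run:
```python
from plant import *
from h import *
from scipy.spatial.transform import Rotation as R
s=get_state();M=R.from_euler('xyz',s['eef_rot'],degrees=True).as_matrix();print(M.round(4))
c=capture("top");sub=c["image"][280:310,325:390].max(2)
m=(sub<90).astype(np.uint8);print(sub.min())
_,lab,st,ce=cv2.connectedComponentsWithStats(m);i=1+np.argmax(st[1:,4]);print(st[i],ce[i]+[325,280]); u,v=ce[i]+[325,280]; print(onp(c,u,v,.076),onp(c,u,v,.070))
for p in((255,117),(185,145),(155,192)):print(onp(c,*p,.022))
a=np.degrees(np.arctan2(M[1,1],M[0,1]));print("tool y heading",a)
```

```text
[[-5.000e-04 -3.697e-01  9.291e-01]
 [ 9.000e-04  9.291e-01  3.697e-01]
 [-1.000e+00  1.100e-03 -2.000e-04]]
37
[ 15   8  32  14 375] [355.71466667 294.73066667]
[ 0.43661488 -0.00933139  0.076     ] [ 0.43637287 -0.00992696  0.07      ]
[0.70494444 0.14212362 0.022     ]
[0.65811979 0.24824577 0.022     ]
[0.58400988 0.28931526 0.022     ]
tool y heading 111.69954802722451
```

```bash
python3 -m creep '{"jaw":[-1,-1,-1,-1,-1,-1,-1,-1,-1,-1],"translation":[[0,0,0],[0,0,0],[0,0,0],[0,0,0],[0,0,0],[0,0,0],[0,0,0],[0,0,0],[0,0,0],[0,0,0]],"roll":[-0.14,-0.14,-0.14,-0.14,-0.14,-0.14,-0.14,-0.14,-0.142,0]}' 50
```

```text
time_s: 1.25
tcp_pos: [0.2495, -0.6271, 0.2264]
eef_rot: [26.0, 90.0, 120.1]
contact_force: [-0.1, 0.0, -1.2]
gripper_width: 0.0877
```

```bash
python3 -m creep '{"jaw":[-1,-1,-1,-1,-1,-1,-1,-1,-1,-1],"translation":[[0,-0.0153,0.040],[0,-0.0153,0.040],[0,-0.0153,0.040],[0,-0.0153,0.040],[0,-0.0153,0.040],[0,-0.0153,0.040],[0,-0.0153,0.040],[0,-0.0153,0.040],[0,-0.0153,0.040],[0,-0.0153,0.040]],"roll":[0,0,0,0,0,0,0,0,0,0]}'
```

```text
time_s: 2.25
tcp_pos: [0.3744, -0.2158, 0.2269]
eef_rot: [-97.5, 89.9, -3.8]
contact_force: [0.7, 0.3, -0.7]
gripper_width: 0.0877
```

```bash
python3 -m creep '{"jaw":[-1,-1,-1,-1,-1,-1,-1,-1,-1,-1],"translation":[[0,-0.0153,0.040],[0,-0.0153,0.040],[0,-0.0153,0.040],[0,-0.0153,0.040],[0,-0.0153,0.040],[0,0,0],[0,0,0],[0,0,0],[0,0,0],[0,0,0]],"roll":[0,0,0,0,0,0,0,0,0,0]}'
```

```text
time_s: 3.25
tcp_pos: [0.4364, -0.0135, 0.2267]
eef_rot: [-75.0, 90.0, 18.8]
contact_force: [-0.1, -0.5, -0.1]
gripper_width: 0.0872
```

```bash
python3 -m creep '{"jaw":[-1,-1,-1,-1,-1,-1,-1,-1,-1,-1],"translation":[[0.03,0,0.003],[0.03,0,0],[0.03,0,0],[0.03,0,0],[0.03,0,0],[0.02,0,0],[0.01,0,0],[0.01,0,0],[0,0,0],[0,0,0]],"roll":[0,0,0,0,0,0,0,0,0,0]}'
```

```text
time_s: 4.25
tcp_pos: [0.4368, -0.0095, 0.0371]
eef_rot: [-80.4, 90.0, 13.6]
contact_force: [1.2, 0.8, 0.6]
gripper_width: 0.0878
```

```bash
python3 -m creep '{"jaw":[1,1,1,1,1,1,1,1,1,1],"translation":[[0,0,0],[0,0,0],[0,0,0],[0,0,0],[0,0,0],[0,0,0],[0,0,0],[0,0,0],[0,0,0],[0,0,0]],"roll":[0,0,0,0,0,0,0,0,0,0]}' 50
python3 - <<'E'
from plant import *
from h import *
c=capture("scene");cv2.imwrite("pics/s1.png",cv2.resize(c["image"][60:320,180:540],(792,572))[:,:,::-1])
E
```

```text
time_s: 5.25
tcp_pos: [0.4363, -0.0096, 0.0365]
eef_rot: [111.4, 90.0, -154.6]
contact_force: [0.2, -0.3, 0.7]
gripper_width: 0.0154
```

View pics/s1.png

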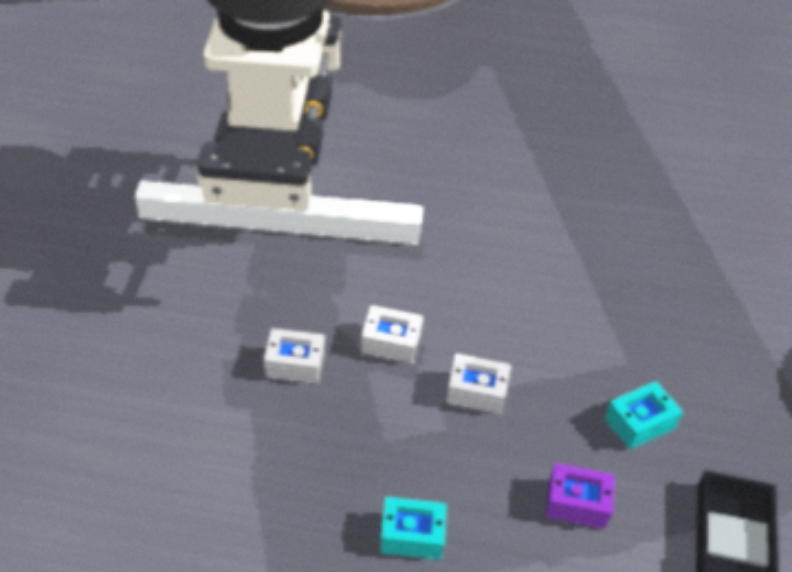

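Gripped (opening 15.4 mm, matching the handle). Next I square the bar up and slide it sideways to centre it on the row.

```bash
python3 -m creep '{"jaw":[1,1,1,1,1,1,1,1,1,1],"translation":[[0,0,0],[0,0,0],[0,0,0.015],[0,0,0.015],[0,0,0.018],[0,0,0.018],[0,0,0.018],[0,0,0.015],[0,0,0.014],[0,0,0]],"roll":[0.033,0.033,0,0,0,0,0,0,0,0]}'
python3 - <<'E'
from plant import *
from h import *
c=capture("top");cv2.imwrite("pics/t2.png",c["image"][:,:,::-1])
E
```

```text
time_s: 6.3
tcp_pos: [0.4362, 0.1048, 0.0365]
eef_rot: [-47.1, 90.0, 43.2]
contact_force: [0.9, 2.0, -0.7]
gripper_width: 0.0155
```

View pics/t2.png

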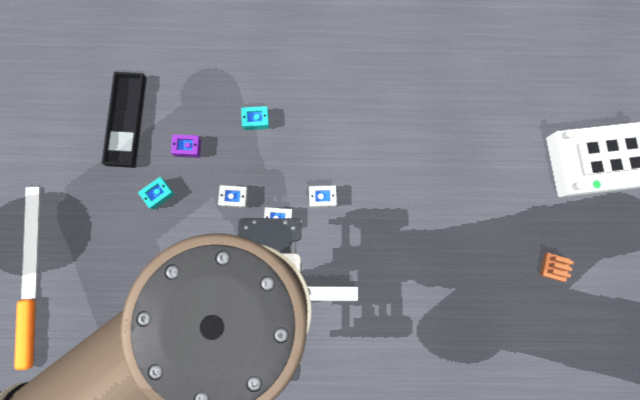

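```bash
python3 -m creep '{"jaw":[1,1,1,1,1,1,1,1,1,1],"translation":[[0,-0.009,0],[0,-0.009,0],[0,-0.009,0],[0,-0.009,0],[0,-0.009,0],[0,-0.009,0],[0,-0.009,0],[0,-0.009,0],[0,-0.005,0],[0,-0.005,0]],"roll":[0,0,0,0,0,0,0,0,0,0]}'
```

```text
time_s: 7.35
tcp_pos: [0.5178, 0.1029, 0.0365]
eef_rot: [115.6, 89.9, -154.2]
contact_force: [-5.6, -0.8, 8.3]
gripper_width: 0.0158
```

```bash
python3 -m creep '{"jaw":[1,1,1,1,1,1,1,1,1,1],"translation":[[0,-0.004,0],[0,-0.004,0],[0,-0.004,0],[0,-0.004,0],[0,-0.004,0],[0,-0.004,0],[0,-0.004,0],[0,-0.004,0],[0,-0.004,0],[0,-0.004,0]],"roll":[0,0,0,0,0,0,0,0,0,0]}'
```

```text
time_s: 8.35
tcp_pos: [0.5571, 0.1029, 0.0366]
eef_rot: [112.8, 89.9, -157.1]
contact_force: [-11.3, 0.6, 12.8]
gripper_width: 0.0157
```

```bash
python3 -m creep '{"jaw":[1,1,1,1,1,1,1,1,1,1],"translation":[[0,-0.004,0],[0,-0.004,0],[0,-0.004,0],[0,-0.004,0],[0,-0.004,0],[0,-0.004,0],[0,-0.004,0],[0,-0.004,0],[0,-0.003,0],[0,-0.003,0]],"roll":[0,0,0,0,0,0,0,0,0,0]}'
python3 - <<'E'
from plant import *
from h import *
c=capture("scene");cv2.imwrite("pics/s3.png",cv2.resize(c["image"][60:320,180:540],(792,572))[:,:,::-1])
E
```

```text
time_s: 9.35
tcp_pos: [0.5943, 0.1028, 0.0366]
eef_rot: [110.0, 89.8, -159.8]
contact_force: [-10.8, -0.2, 12.2]
gripper_width: 0.016
```

View pics/s3.png

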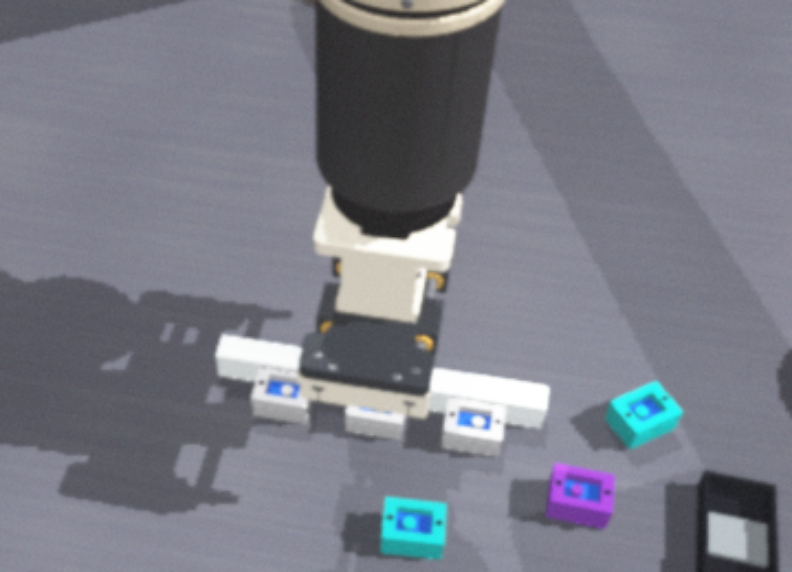

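All three inserts look flush against the bar's far face (crop pixels (280,395), (375,420) and (473,425)). I release with the jaws partly open and rise straight up.

```bash
python3 -m creep '{"jaw":[1,1,0.5,0.4,0.3,0.2,0.1,0,0,0],"translation":[[0,0,0],[0,0,0],[0,0,0],[0,0,0],[0,0,0],[0,0,0],[0,0,0],[0,0,0],[0,0,0],[0,0,0]],"roll":[0,0,0,0,0,0,0,0,0,0]}'
```

```text
time_s: 10.4
tcp_pos: [0.5959, 0.1041, 0.0366]
eef_rot: [-54.9, 90.0, 35.4]
contact_force: [-0.7, 0.7, 0.3]
gripper_width: 0.0438
```

```bash
python3 -m creep '{"jaw":[0,0,0,0,0,0,0,0,0,0],"translation":[[-0.005,0,0],[-0.01,0,0],[-0.02,0,0],[-0.03,0,0],[-0.03,0,0],[-0.03,0,0],[-0.03,0,0],[-0.02,0,0],[-0.01,0,0],[0,0,0]],"roll":[0,0,0,0,0,0,0,0,0,0]}'
```

```text
time_s: 11.4
tcp_pos: [0.5965, 0.1043, 0.2235]
eef_rot: [-65.5, 89.8, 24.8]
contact_force: [-0.7, -1.2, 0.4]
gripper_width: 0.0439
```

```bash
python3 -m creep '{"jaw":[0,0,0,0,0,0,0,0,0,0],"translation":[[0,0,-0.02],[0,0,-0.04],[0,0,-0.05],[0,0,-0.05],[0,0,-0.05],[0,0,-0.05],[0,0,-0.05],[0,0,-0.05],[0,0,-0.03],[0,0,-0.01]],"roll":[0,0,0,0,0,0,0,0,0,0]}'
python3 - <<'E'
from plant import *
from h import *
c=capture("top");s=capture("scene")
for k in blobs(c,190)[0]:
    m=k[:,0].mean(0);print(m.round(),cv2.contourArea(k),[np.round(x,1) for x in rect(c,k,.024)])
cv2.imwrite("pics/t4.png",c["image"][:,:,::-1])
cv2.imwrite("pics/t4c.png",cv2.resize(c["image"][90:250,170:390],(792,576),interpolation=cv2.INTER_CUBIC)[:,:,::-1])
cv2.imwrite("pics/s4c.png",cv2.resize(s["image"][160:320,260:480],(792,576),interpolation=cv2.INTER_CUBIC)[:,:,::-1])
E
```

```text
time_s: 12.4
tcp_pos: [0.5961, -0.2988, 0.2192]
eef_rot: [78.3, 89.8, 168.3]
contact_force: [0.4, 0.2, -0.6]
gripper_width: 0.0438
[ 30. 242.] 1342.0 [array([507.1, 467.4]), array([164.6,  20.2]), np.float64(4.1)]
[278. 167.] 164.0 [array([623.6, 104.2]), array([18.8, 39.9]), np.float64(0.9)]
[279. 183.] 2789.0 [array([607.6, 101.8]), array([ 52.7, 240.4]), np.float64(0.2)]
[124. 141.] 224.5 [array([662.4, 340.7]), array([22.1, 28.4]), np.float64(87.6)]
[605. 156.] 4959.0 [array([ 652.2, -394.8]), array([115.8, 155.7]), np.float64(7.3)]
```

View pics/t4c.png

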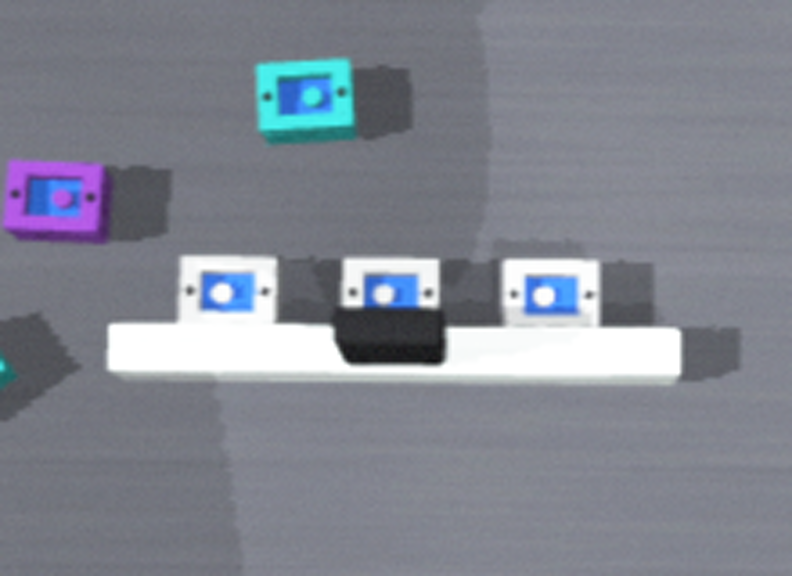

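View pics/s4c.png

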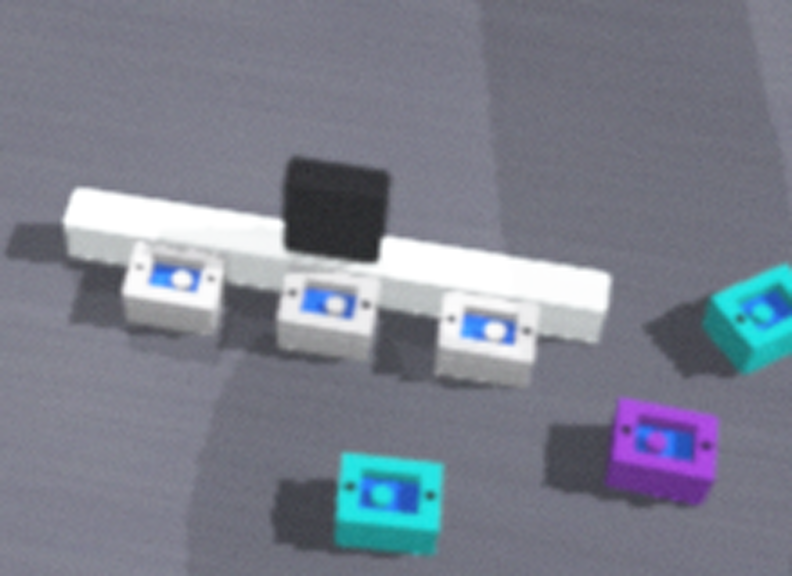

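The top crop shows the three inserts' back edges level along row ~257 and their near faces against the bar at row ~323. Bar plus row measures about 52.7 mm deep (20 + 30 expected, plus a sliver of visible side face) at 0.2°. The scene crop also shows no gap at any of the three. The bar is upright and released, so I hand in.

Run:
```python
from plant import *
print(get_state()['contact_force']);print(close_job())
```

```text
[-0.26639351  0.06794697  0.45495066]
the job is handed in; nothing more can be done
None
```

The job is handed in: all three inserts stand flush in one line against the straightedge's far face, and the arm is clear. I gripped the black handle, squared the bar, slid it across to centre it on the row and pushed about 0.16 m forward. I then opened the jaws, lifted straight up and moved aside, finishing at about 12.4 s of the 34 s.

- **Flush:** In the last images both views show the three inserts against the bar with no visible gap. The bar and row together measure 52.7 mm deep at 0.2°; 50 mm was expected, and I put the excess down to the bar's visible side face.
- **Inside the bar's ends:** The middle insert measured 2 mm off the bar's centre. I judged the outer two from the images. They started about 70 mm either side and show well inside the ends.
- **Bar released:** The straightedge stands upright, and the tool reads no load beyond noise.
- **Look-alikes:** The purple and turquoise blocks were not touched.
- **Forces:** The push drew about 11 N horizontally and 13 N vertically, which is within limits and vanished on release.

No check failed. I did not measure each insert's angle separately at the end, because they merge with the bar in the colour mask.

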